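# Chock the roller and draw back its stop

### The arm

A 6-joint arm with a two-finger parallel gripper is mounted at the origin on a cart in front of the work surface, level with it; the furniture and walls round the work are solid. World frame = base frame: x ahead of the robot, y to its left, z up, the work surface at z = 0. Lengths are in mm, angles in rad, forces in N, time in s.
With the tool pointing down it reaches from about 400 to 925 mm from the base axis. Payload 12.5 kg.
Tool frame: the origin (TCP) lies midway between the tips of the shut fingers; the grasp point (between the pads) lies 19 mm behind it (env.pinch_z is the z of the grasp point in the tool frame, in mm); z points along the fingers, y is the line along which they close (so a half turn about z gives the same grasp; the last joint's range is limited). The gripper opens to 95 mm and grips with 3 to 60 N. Pads are 20 mm wide; open, the fingers measure 119 mm over their backs; the gripper's body (75 mm by 180 mm) begins 59 mm behind the grasp point.
Start: joints at [-1.374, 0.491, 1.559, -0, 1.092, -0.106], TCP at [186.394, -596.577, 214.661] pointing down, gripper open.
Joint ranges: [-3.1, 3.1], [-0.84, 2.19], [0.05, 2.79], [-1.13, 4.28], [0.06, 2.93], [-2.69, 2.69]. Speed limits (rad/s): [2.22, 2.22, 2.79, 3.14, 3.14, 3.14].

### API

Orientations are given as [roll, pitch, yaw] about the fixed x, y, z axes, in that order (R = Rz(yaw) Ry(pitch) Rx(roll)).
In Python, from cell import env, eyes gives the robot as it stands.
- The arm moves only by the shell command python3 -m inch 'ROWS'. ROWS is JSON, a list of rows, each a list of 3 entries, a list of its own where there are three numbers: the shift along the tool's x, y, z in units of 60 mm (1.0 is 60 mm), then the turn about the tool's z in units of 5 degrees (1.0 is 5 degrees), then the closure, from -1 (fully open) to 1 (shut). In form: [[[tx, ty, tz], turn, claw], ...]. A call has exactly 10 rows; each row shifts and turns the commanded pose from where the row before left it, along the tool's axes as they then stand; what a row does not reach is not made up. A row lasts 1/8 s, in which the tool goes at most 62.5 mm and 10.7 degrees, less where a joint would pass 70% of its speed; a pose out of reach is approached as far as the arm can. A call is refused whole if a number of a shift passes 1 or a number of a turn 1, either way. A call with a gripper value outside its range is refused whole. The fingers move at their own pace and stop on an object; the grip force is fixed at half the most. Time passes only in rows, so rows that do not move let the fingers close, or fill a call up. It gives the time, the measured TCP pose, the force, the opening and the grip force at its end, in the units of the state.
- env.state(): the state, without advancing time (a new reading comes with each control period).
- eyes.read_camera(name): name is "scene" or "top" or "wrist"; returns a dict with "pixels" (384x512x3 uint8, red, green, blue), "fx", "fy", "cx", "cy" (pixels), "distortion" ([k1, k2, p1, p2, k3] as OpenCV has them; the pictures are not rectified), "extrinsics" (4x4, takes a point from world to camera coordinates). Camera axes: x right, y down, z forward; pixel columns grow to the right and rows downward; lengths in mm; the calibration is good to about 2 mm. A picture is of the moment at which its call begins. There is no depth.
- env.job_done(): hands the job in; it is judged then, once.
Trained networks look in a picture, given as the dict that the camera call returned (one of the last four; its "shot" number tells which), for a name from the list of things; names that differ only in an ending like _2 or _b are one class to them, and where a whole thing is asked for, a point or a joint stands for the part that bears it (a point fixed in the world has none). Each returns a list of dicts, best first, with "score" (0 to 1); they miss things now and then, are a little off and sometimes report something else, mostly with a low value. They report only what shows in the picture. A call takes as long as a camera call. They do not tell look-alikes from the thing itself.
- eyes.boxes_of(name, picture): "centre" ([row, column] in pixels, amid what is visible of it).
- eyes.cut_out(name, picture): "mask" (384x512 bool, what is visible of it) and "centre" ([row, column] in pixels, amid what is visible of it).
- eyes.spot_point(name, picture): "centre" ([row, column] in pixels: a listed point, or the origin of a listed thing).
The state is a dict: "t": time; "joints": joint angles; "qvel": joint speeds; "tau": joint torques, N m; "eef_pos": TCP position; "tcp_rot": TCP orientation; "ft_force": force on the tool from outside, world axes, zero at the start; "moment": the same for the moment, N m; "opening": opening from 0.0 (shut) to 1.0 (fully open); "grip_force": force on a finger pad.
Only numpy, scipy, OpenCV 4.12 (cv2) and the standard library are available. Lean on these libraries where they do the work, as an engineer would, in place of code of your own. Each camera call takes 0.05 s, during which the arm holds its last target. There are 200 camera calls.

### The job

The aluminium roller lies across the sloping board and is kept from rolling down only by the sliding steel stop. Set the rubber wedge chock on the board between the stop's two uprights and push it nose first, snug against the low side of the roller without shoving the roller up the slope; then draw the stop fully back by its knob. The chock alone must now hold the roller where it was; leave the other things on the counter undisturbed.

Things in the scene. Friction and masses are not known exactly. Their poses are not given: they have to be found in the camera images.
- board: Fixed plywood board, 270 mm long (its x), 230 wide (its y). Its top face slopes up by 6 degrees towards its +x; its low end faces the robot, turned by up to 23 degrees. Origin: centre of its underside, z vertical. Height of the top face above the origin: 26.2 mm + 0.105 times board x (12 mm at the low end, 40 at the high end).
- roller: Loose hollow aluminium roller, plain cylinder of 60 mm diameter, 190 mm long, 0.55 to 1.15 kg; origin at its middle; its y is its axis, which lies level across the board, along board y. At the start the axis is at board x = 87 mm, so it rests on the face along the line at board x = 90.5 mm, leaning on the stop's uprights.
- chock: Loose black rubber wedge, about 0.25 kg, 76 mm long (x), 50 wide (y), 44 high. Origin: centre of its underside; x points to its nose (3 mm thick, at x = 38), from which the face rises at 35 degrees to the flat top (x -38 to -20); back upright, sides parallel, good to grip at x = -22, z = 26. Starts flat on the counter left or right of the board, turned up to 46 degrees.
- chock_nose (a point): Lower edge of the chock's nose: chock x = 38 mm, y = 0, z = 0. With the chock flat on the slope and touching the roller, the nose is at board x = 77 mm, 14 mm down the face from the line where the roller rests (the chock's origin 52 mm). The roller overhangs: set the chock down over 20 mm short of that and slide it under. Touching is felt as 3 N or so; pushed harder, the roller slides up.
- stop_knob (a point): Grip point of the stop: an upright black knob, 24 mm thick, top 52 mm and this point 38 mm above the face. It stands on the middle of a steel crossbar, 14 x 184 mm, 15 high, 144 mm down the slope from the line where the roller rests. From its ends two rails run up to two uprights, 38 high, that touch the roller near its ends; 148 mm is free between them.
- stop (a joint): Travel of the sliding stop: 0 as it is, against the roller; grows to 0.060 m (its end) as it is drawn straight down the slope, along the face towards board -x. It rubs with about 4 N and stays where it is left.
- box: Bystander: closed brown card box, 51 x 67 x 36 mm, origin at the centre of its underside; starts on the other side of the board from the chock.
- tape: Bystander: roll of tape lying flat, 104 x 102 x 25 mm, origin at the centre of its underside.
- jar: Bystander: glass jar with black lid, 64 mm in diameter, 75 mm high, origin at the centre of its underside.
Things that resemble listed ones, but are neither listed nor needed, are in the scene too. Leave any blue look-alike of the chock alone.

How it is judged:
By the outcome, as a careful person would: the job done as asked, in the order asked, and still so for the second after the job is handed in, with the robot touching nothing.
It also fails if it takes over 53 s, if anything falls off the work surface, if the arm or the gripper's body presses on something with over 40 N, if the wrist force passes 120 N, or if a joint passes its speed limit or range.

## Working session

There is one attempt and no reset: what is moved stays moved. The work goes in short steps, Python scripts to look and compute and a shell command to move; the robot and the scene stay as the last step left them, time stands still between calls to the robot, and variables do not carry over. Pictures are saved under pics/ and viewed, at most 10 in all, crops included, and the job is handed in when it is done.

```bash
ls; mkdir -p pics; cat > h.py <<'E'
import numpy as np, cv2
from cell import env, eyes
from scipy.spatial.transform import Rotation as R
def ray(p,rc):
    K=np.array([[p['fx'],0,p['cx']],[0,p['fy'],p['cy']],[0,0,1]])
    u=cv2.undistortPoints(np.array([[[rc[1],rc[0]]]],float),K,np.array(p['distortion'],float))[0,0]
    E=np.array(p['extrinsics']); d=E[:3,:3].T@np.array([u[0],u[1],1]); o=-E[:3,:3].T@E[:3,3]
    return o,d/np.linalg.norm(d)
def atz(p,rc,z):
    o,d=ray(p,rc); return o+d*(z-o[2])/d[2]
def proj(p,X):
    E=np.array(p['extrinsics']); K=np.array([[p['fx'],0,p['cx']],[0,p['fy'],p['cy']],[0,0,1]])
    q,_=cv2.projectPoints(np.array(X,float).reshape(-1,3),cv2.Rodrigues(E[:3,:3])[0],E[:3,3],K,np.array(p['distortion'],float)); return q[:,0,::-1]
def tri(obs):
    A=np.zeros((3,3));b=np.zeros(3)
    for p,rc in obs:
        o,d=ray(p,rc);M=np.eye(3)-np.outer(d,d);A+=M;b+=M@o
    return np.linalg.solve(A,b)
E
python3 - <<'E'
from h import *
s=env.state();print(s['t'],s['eef_pos'],s['tcp_rot'],s['opening'],env.pinch_z,s['ft_force'])
P={n:eyes.read_camera(n) for n in('scene','top')}
import pickle;pickle.dump(P,open('p0.pkl','wb'))
cv2.imwrite('pics/a.png',np.vstack([cv2.resize(P['top']['pixels'],(400,300)),cv2.resize(P['scene']['pixels'],(400,300))])[:,:,::-1])
for n,p in P.items():
    o,d=ray(p,[192,256]);print(n,o,d)
    for k in('board','roller','chock','chock_nose','stop_knob','box','tape','jar'):
        print(n,k,[(round(x['score'],2),np.round(x['centre']).tolist(),np.round(atz(p,x['centre'],0)[:2]).tolist()) for x in eyes.spot_point(k,p)[:3]])
E
```

```text
pics
0.0 [ 186.32929027 -596.3117771   214.05689352] [-3.14046118e+00 -1.02429551e-04  3.02815772e-01] 1.0029103737922371 -18.8 [ 0.6415654  -0.89835691 -0.36770641]
scene [-506.95827102 -754.89476684  856.04325094] [ 0.69081369  0.53765356 -0.48343054]
scene board [(0.57, [219.0, 279.0], [599.0, -5.0])]
scene roller [(0.79, [191.0, 284.0], [792.0, 103.0])]
scene chock [(0.61, [183.0, 142.0], [475.0, 666.0])]
scene chock_nose [(0.45, [180.0, 135.0], [475.0, 719.0])]
scene stop_knob []
scene box [(0.86, [263.0, 336.0], [488.0, -310.0])]
scene tape [(0.71, [246.0, 385.0], [677.0, -401.0])]
scene jar [(0.44, [273.0, 408.0], [581.0, -519.0])]
top [ 283.24257999  101.47859842 1538.74247754] [ 0.16322501  0.01521999 -0.98647146]
top board [(0.95, [180.0, 285.0], [592.0, 1.0]), (0.15, [158.0, 281.0], [686.0, 17.0])]
top roller [(0.57, [160.0, 282.0], [679.0, 11.0])]
top chock [(0.8, [201.0, 206.0], [498.0, 335.0]), (0.53, [225.0, 228.0], [396.0, 240.0]), (0.38, [201.0, 118.0], [499.0, 706.0])]
top chock_nose [(0.79, [193.0, 208.0], [531.0, 329.0]), (0.69, [219.0, 238.0], [423.0, 202.0]), (0.47, [211.0, 127.0], [456.0, 670.0])]
top stop_knob [(0.86, [189.0, 290.0], [550.0, -21.0])]
top box [(0.76, [201.0, 363.0], [500.0, -330.0])]
top tape [(0.73, [159.0, 377.0], [686.0, -399.0])]
top jar [(0.85, [182.0, 410.0], [583.0, -531.0])]
```

```bash
python3 - <<'E'
from h import *
import pickle;P=pickle.load(open('p0.pkl','rb'))
t=cv2.resize(P['top']['pixels'][100:270,90:440],None,fx=2.2,fy=2.2,interpolation=2)
cv2.imwrite('pics/b.png',t[:,:,::-1])
cv2.imwrite('pics/c.png',cv2.resize(P['scene']['pixels'],(800,600))[:,:,::-1])
E
```

```text
(no output)
```

View pics/b.png

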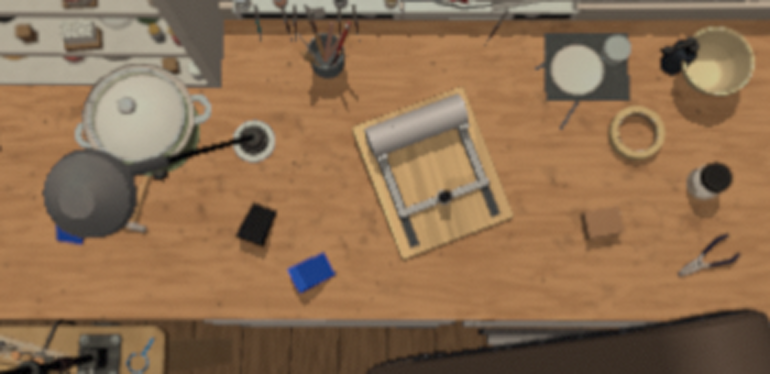

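View pics/c.png

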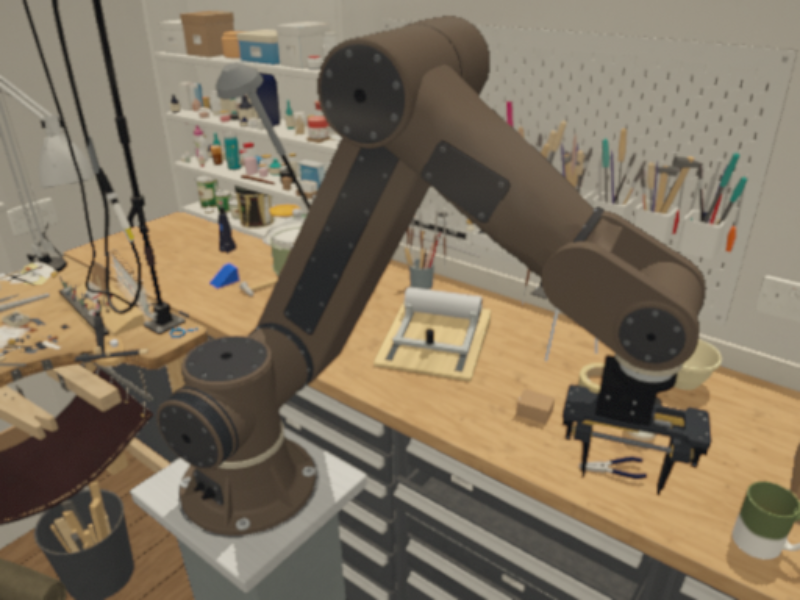

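The top view shows the board, roller and stop at crop (432,170) and the black knob at (445,196). Three things could be taken for the chock:
- The black wedge at crop (257,225), full-frame [row 201, col 206].
- A blue wedge at full-frame [225,228].
- A blue wedge at full-frame [201,118], under the lamp.

The description says black, so I choose [201,206]. I'll move over it and check with the wrist camera.

```bash
python3 -m inch '[[[0.73,-0.63,-0.15],0,-1],[[0.73,-0.63,-0.15],0,-1],[[0.73,-0.63,-0.15],0,-1],[[0.73,-0.63,-0.15],0,-1],[[0.73,-0.63,-0.15],0,-1],[[0.73,-0.63,-0.15],0,-1],[[0.73,-0.63,-0.15],0,-1],[[0.73,-0.63,-0.15],0,-1],[[0.38,-0.86,0],0,-1],[[0.38,-0.86,0],0,-1]]'; python3 - <<'E'
from h import *
s=env.state();p=eyes.read_camera('wrist');o,d=ray(p,[192,256])
print(s['eef_pos'],s['tcp_rot'],o,d,p['fx'])
print('see0',atz(p,[0,256],0),atz(p,[383,256],0),atz(p,[192,0],0),atz(p,[192,511],0))
E
```

```text
t: 2.15
eef_pos: [443.6, -89.5, 286.8]
tcp_rot: [3.141, -0.0, 0.303]
ft_force: [-0.1, -0.4, 0.1]
opening: 0.999
grip_force: 0.0
[443.57870046 -89.52324023 286.78888086] [ 3.14122593e+00 -4.40364407e-04  3.02826129e-01] [507.7425194  -69.44219453 456.49574818] [-0.22002349 -0.07466217 -0.97263314] 338.5698125638649
see0 [638.36066976 -31.19991787   0.        ] [  95.7718446  -201.38001761    0.        ] [294.5115127  248.22278751   0.        ] [ 5.14280152e+02 -4.55894571e+02  5.68434189e-14]
```

```bash
python3 -m inch '[[[0.8,-0.22,-0.3],0,-1],[[0.8,-0.22,-0.3],0,-1],[[0.8,-0.22,-0.3],0,-1],[[0,0,0],0,-1],[[0,0,0],0,-1],[[0,0,0],0,-1],[[0,0,0],0,-1],[[0,0,0],0,-1],[[0,0,0],0,-1],[[0,0,0],0,-1]]'; python3 - <<'E'
from h import *
import pickle
s=env.state();p=eyes.read_camera('wrist');pickle.dump(p,open('p1.pkl','wb'))
for k in('board','roller','stop_knob'):
    print(k,[(round(x['score'],2),np.round(x['centre']).tolist(),np.round(atz(p,x['centre'],{'board':0,'roller':66,'stop_knob':57}[k])).tolist()) for x in eyes.spot_point(k,p)[:3]])
for k in('board','roller','stop'):
    m=eyes.cut_out(k,p); print(k,len(m))
    if m: pickle.dump([x['mask'] for x in m],open(f'm_{k}.pkl','wb'))
cv2.imwrite('pics/d.png',p['pixels'][:,:,::-1])
E
```

```text
t: 3.45
eef_pos: [569.0, -10.6, 340.6]
tcp_rot: [3.141, -0.0, 0.303]
ft_force: [-0.1, 0.4, 0.1]
opening: 0.998
grip_force: 0.0
board [(0.57, [138.0, 255.0], [596.0, -4.0, 0.0])]
roller [(0.61, [77.0, 249.0], [671.0, 28.0, 66.0])]
stop_knob [(0.78, [185.0, 254.0], [539.0, -20.0, 57.0])]
board 1
roller 1
stop 2
```

View pics/d.png

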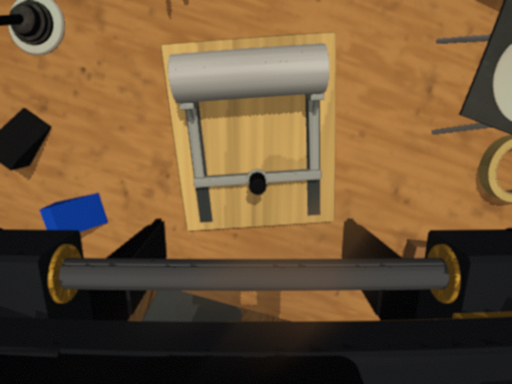

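The wrist view shows the board with top corners near (165,44), (335,33), (333,221) and (188,230), and the knob at (257,182). The black chock is at (22,138) and the blue wedge at (75,213). Next I fit the board pose.

```bash
cat > fitb.py <<'E'
from h import *
import pickle
from scipy.optimize import least_squares
p=pickle.load(open('p1.pkl','rb'))
img=cv2.cvtColor(p['pixels'],cv2.COLOR_RGB2HSV).astype(float)
m=sum(pickle.load(open(f'm_{k}.pkl','rb'))[0].astype(int) for k in('board','roller','stop'))>0
m=cv2.morphologyEx(m.astype(np.uint8),cv2.MORPH_CLOSE,np.ones((9,9)))
c=max(cv2.findContours(m,cv2.RETR_EXTERNAL,2)[0],key=cv2.contourArea)
c=cv2.convexHull(c)
for e in(.01,.02,.03,.04):
    a=cv2.approxPolyDP(c,e*cv2.arcLength(c,True),True)[:,0]
    if len(a)==4:break
print(a.tolist())
g=cv2.cvtColor(p['pixels'],cv2.COLOR_RGB2GRAY)
C=np.array([[165,44],[335,33],[333,221],[188,230]],float)
near=np.array([a[np.argmin(np.linalg.norm(a-q,axis=1))] for q in C])
L=np.array([[135,115],[135,-115],[-135,-115],[-135,115]])
def W(v,P3):
    cs,sn=np.cos(v[2]),np.sin(v[2]);P3=np.array(P3,float)
    return np.c_[v[0]+cs*P3[:,0]-sn*P3[:,1],v[1]+sn*P3[:,0]+cs*P3[:,1],P3[:,2]]
L3=np.c_[L,26.2+.105*L[:,0]]
for obs in(C,near):
    r=least_squares(lambda v:(proj(p,W(v,L3))[:,::-1]-obs).ravel(),[596,-4,.37])
    v=r.x;print('pose',v,np.degrees(v[2]),'res',np.round(r.fun,1).tolist())
    k=W(v,[[-52.7-38*.105,0,26.2-.105*52.7+38],[-52.7-52*.105,0,20.7+52]]);print('knob pred',k.round(1).tolist(),proj(p,k).round(1).tolist())
E
python3 fitb.py
```

```text
[[333, 32], [334, 218], [186, 229], [161, 45]]
pose [ 5.95624827e+02 -4.35344513e+00  3.62007125e-01] 20.741480417370443 res [-3.1, -0.6, 2.7, -0.9, 1.4, 1.5, -0.9, 0.9]
knob pred [[542.6, -24.4, 58.7], [541.2, -25.0, 72.7]] [[183.9, 258.0], [187.2, 258.2]]
pose [ 5.96146580e+02 -1.64767126e+00  3.73909348e-01] 21.423427550728828 res [-2.1, -1.4, 1.6, -2.0, -0.0, 2.8, 0.6, 1.8]
knob pred [[543.4, -22.4, 58.7], [542.0, -22.9, 72.7]] [[182.9, 256.8], [186.2, 256.9]]
```

```bash
python3 -m inch '[[[-0.1,-0.9,0.2],0,-1],[[-0.1,-0.9,0.2],0,-1],[[-0.1,-0.9,0.2],0,-1],[[-0.1,-0.9,0.2],0,-1],[[-0.1,-0.9,0.2],0,-1],[[-0.1,-0.9,0.2],0,-1],[[0,0,0],1,-1],[[0,0,0],1,-1],[[0,0,0],1,-1],[[0,0,0],1,-1]]'; python3 - <<'E'
from h import *
import pickle
s=env.state();p=eyes.read_camera('wrist');pickle.dump(p,open('p2.pkl','wb'))
for k in('chock','chock_nose'):
    print(k,[(round(x['score'],2),np.round(x['centre'],1).tolist(),np.round(atz(p,x['centre'],0)).tolist()) for x in eyes.spot_point(k,p)[:3]])
ms=eyes.cut_out('chock',p);pickle.dump(ms,open('m_ch.pkl','wb'))
print([x['centre'] for x in ms])
cv2.imwrite('pics/e.png',p['pixels'][:,:,::-1])
E
```

```text
t: 5.05
eef_pos: [438.1, 288.0, 268.6]
tcp_rot: [3.142, -0.0, -0.049]
ft_force: [-0.0, -1.1, -0.5]
opening: 0.999
grip_force: 0.0
chock [(0.9, [120.6, 219.1], [496.0, 330.0, 0.0]), (0.79, [185.4, 304.5], [406.0, 223.0, 0.0])]
chock_nose [(0.84, [172.7, 326.5], [422.0, 194.0, 0.0]), (0.75, [89.4, 224.9], [534.0, 320.0, 0.0])]
[[191.4, 303.1], [121.8, 215.0]]
```

View pics/e.png

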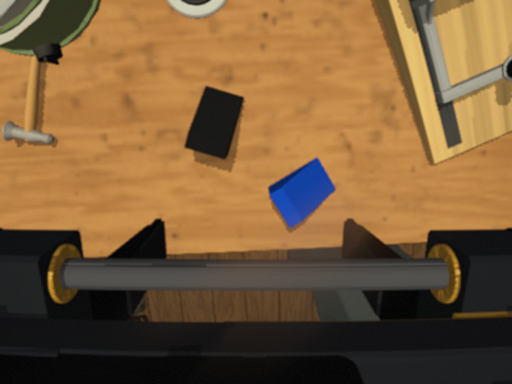

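The black wedge is at (214,123), with corners at about (207,87), (243,97), (223,158) and (187,150). The blue look-alike is at (302,193), and the hammer and pan are to the left. Next I fit the wedge silhouette and check it in one close crop.

```bash
cat > fitc.py <<'E'
from h import *
from scipy.optimize import minimize
import pickle,sys
V=np.array([[x,y,z] for x,z in((38,0),(38,3),(-20,44),(-38,44),(-38,0)) for y in(-25,25)],float)
def fit(p,m,x0):
    m=cv2.resize(m.astype(np.uint8),None,fx=4,fy=4,interpolation=0)
    def sil(v):
        c,s=np.cos(v[2]),np.sin(v[2]);X=np.c_[v[0]+c*V[:,0]-s*V[:,1],v[1]+s*V[:,0]+c*V[:,1],V[:,2]]
        q=proj(p,X)[:,::-1]*4+1.5
        im=np.zeros_like(m);cv2.fillConvexPoly(im,cv2.convexHull(np.round(q).astype(np.int32)),1);return im
    f=lambda w:(lambda a:1-(a&m).sum()/(a|m).sum())(sil([w[0],w[1],w[2]/50]))
    best=[]
    for dy in(0,np.pi):
        r=minimize(f,[x0[0],x0[1],(x0[2]+dy)*50],method='Nelder-Mead',options=dict(initial_simplex=np.array([x0[0],x0[1],(x0[2]+dy)*50])+np.array([[0,0,0],[15,0,0],[0,15,0],[0,0,12]]),xatol=.1,fatol=1e-4))
        best.append((r.fun,r.x[0],r.x[1],r.x[2]/50))
    return best
if __name__=='__main__':
    p=pickle.load(open('p2.pkl','rb'))
    d=(p['pixels'].max(2)<50);n,l,st,ce=cv2.connectedComponentsWithStats(d.astype(np.uint8))
    m=l==l[122,215];print(m.sum())
    mm=[x['mask'] for x in pickle.load(open('m_ch.pkl','rb'))][1]
    for M in(m,mm):print(np.round(fit(p,M,[496,330,-.25]),3).tolist())
    c=p['pixels'][70:175,165:270].astype(float)
    cv2.imwrite('pics/f.png',np.clip(cv2.resize(c,(525,525),interpolation=2)*3,0,255).astype(np.uint8)[:,:,::-1])
E
python3 fitc.py
```

```text
2588
[[0.095, 494.794, 333.584, -0.318], [0.108, 492.539, 334.73, 2.753]]
[[0.055, 495.608, 332.842, -0.341], [0.121, 492.321, 334.576, 2.714]]
```

View pics/f.png

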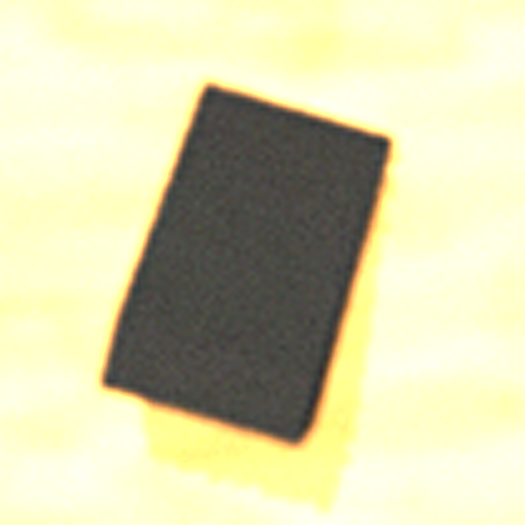

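The black piece is the plain wedge. Its shadow is long at the lower end and vanishes at the upper end, so the nose points up the image (away from the robot), at a yaw of about -0.335. Descending to grip it.

```bash
python3 -m inch '[[[0,0,0.5],0.82,-1],[[0,0,0.5],0.82,-1],[[0,0,0.5],0.82,-1],[[0,0,0.5],0.82,-1],[[0.15,-0.51,0.4],0,-1],[[0.14,-0.51,0.4],0,-1],[[0,0,0.5],0,-1],[[0,0,0.5],0,-1],[[0,0,0.5],0,-1],[[0,0,0.06],0,-1]]'; python3 -m inch '[[[0,0,0],0,0.5],[[0,0,0],0,1],[[0,0,0],0,1],[[0,0,0],0,1],[[0,0,0],0,1],[[0,0,0],0,1],[[0,0,0],0,1],[[0,0,-0.3],0,1],[[0,0,-0.5],0,1],[[0,0,-0.5],0,1]]'
```

```text
t: 6.5
eef_pos: [473.8, 339.6, 5.4]
tcp_rot: [3.139, 0.002, -0.331]
ft_force: [0.1, -0.2, -0.3]
opening: 1.002
grip_force: 0.0
t: 7.75
eef_pos: [474.4, 340.0, 86.5]
tcp_rot: [3.141, 0.0, -0.332]
ft_force: [0.1, 0.7, -3.3]
opening: 0.526
grip_force: 29.9
```

```bash
python3 -m inch '[[[0.52,0.69,-0.2],0,1],[[0.52,0.69,-0.2],0,1],[[0.52,0.69,-0.2],0,1],[[0.52,0.69,-0.2],0,1],[[0.52,0.69,-0.2],0,1],[[0.52,0.69,-0.2],0,1],[[0.52,0.69,-0.1],0,1],[[0,0,0],-1,1],[[0,0,0],-1,1],[[0,0,0],-1,1]]'; python3 -m inch '[[[0,0,0],-1,1],[[0,0,0],-1,1],[[0,0,0],-1,1],[[0,0,0],-1,1],[[0,0,0],-1,1],[[0,0,0],0,1],[[0,0,0],0,1],[[0,0,0],0,1],[[0,0,0],0,1],[[0,0,0],0,1]]'; python3 - <<'E'
from h import *
import pickle
s=env.state();print(s['eef_pos'],s['tcp_rot'],s['ft_force'])
for n in('wrist','scene'):
    p=eyes.read_camera(n);pickle.dump(p,open(f'p3{n}.pkl','wb'))
    for k in('chock_nose','stop_knob'):
        print(n,k,[(round(x['score'],2),np.round(x['centre'],1).tolist()) for x in eyes.spot_point(k,p)[:3]])
    if n=='wrist':
        cv2.imwrite('pics/g.png',p['pixels'][:,:,::-1])
E
```

```text
t: 9.0
eef_pos: [586.1, -5.3, 163.7]
tcp_rot: [3.142, -0.0, -0.068]
ft_force: [-1.1, 0.4, -2.4]
opening: 0.526
grip_force: 29.9
t: 10.25
eef_pos: [586.3, -5.1, 163.0]
tcp_rot: [3.142, 0.0, 0.365]
ft_force: [0.5, 0.6, -3.2]
opening: 0.522
grip_force: 29.9
[586.33085075  -5.14069768 162.97949502] [3.14155450e+00 1.28491736e-04 3.65344074e-01] [ 0.46216895  0.5609032  -3.17593178]
wrist chock_nose [(0.81, [126.2, 254.9]), (0.56, [255.2, 33.6])]
wrist stop_knob []
scene chock_nose [(0.67, [221.0, 208.7]), (0.48, [178.7, 281.7])]
scene stop_knob [(0.57, [215.3, 277.7]), (0.19, [183.7, 280.4])]
```

View pics/g.png

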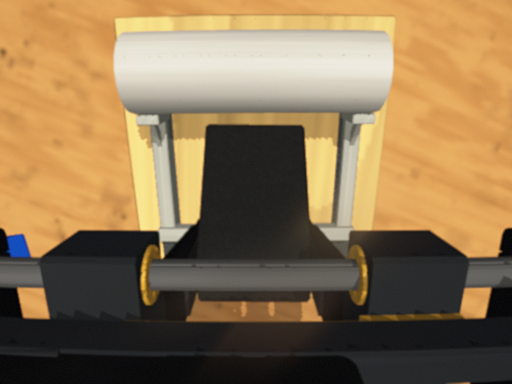

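The chock is held square to the board: its nose is at (255,126), the roller lies ahead centred at column 254, and the board's far corners are (115,18) and (394,17). Next I refine the longitudinal position from this picture.

```bash
python3 - <<'E'
from h import *
import pickle
p=pickle.load(open('p3wrist.pkl','rb'))
a=atz(p,[18,115],40.4);b=atz(p,[17,394],40.4)
print('corners',a,b,np.linalg.norm(a-b)); y=a-b; yaw=np.arctan2(-y[0],y[1]);print('yaw',yaw)
u=np.array([np.cos(yaw),np.sin(yaw)]);o=((a+b)/2)[:2]-135*u;print('board origin',o)
# upright tops / roller near edge check: predict roller silhouettes
def w(x,yy,z):return [*(o+x*u+yy*np.array([-u[1],u[0]])),z]
ax=26.2+.105*90.5+30*np.cos(np.radians(6))
print('axis z',ax)
th=np.linspace(0,2*np.pi,180)
q=proj(p,[w(87+30*np.cos(t),0,ax+30*np.sin(t)) for t in th]);print('roller rows pred',q[:,0].min(),q[:,0].max())
col=p['pixels'][:,:,:].astype(int)[20:130:2,255].tolist();print([(20+2*i,c) for i,c in enumerate(col) if i<9 or 35<i<55])
s=np.array([586.33,-5.14]);print('tcp in board',(s-o)@u,(s-o)@np.array([-u[1],u[0]]))
n=atz(p,[126.2,254.9],156);print('nose board x',(n[:2]-o)@u)
E
```

```text
corners [679.13219909 150.99608237  40.4       ] [760.43132991 -59.80124596  40.4       ] 225.93154339829798
yaw 0.3680960411230038
board origin [593.82485341  -2.98093652]
axis z 65.53815686104821
roller rows pred 30.938160381907096 114.63217531882209
[(20, [237, 204, 120]), (22, [238, 204, 122]), (24, [238, 205, 122]), (26, [240, 206, 124]), (28, [237, 204, 128]), (30, [193, 179, 156]), (32, [197, 192, 177]), (34, [209, 202, 186]), (36, [209, 203, 188]), (92, [195, 189, 174]), (94, [190, 184, 169]), (96, [184, 179, 164]), (98, [174, 168, 154]), (100, [164, 160, 147]), (102, [154, 150, 138]), (104, [146, 142, 129]), (106, [136, 132, 121]), (108, [123, 120, 109]), (110, [112, 108, 99]), (112, [130, 114, 88]), (114, [184, 147, 87]), (116, [186, 149, 86]), (118, [186, 150, 86]), (120, [187, 150, 87]), (122, [188, 150, 87]), (124, [148, 117, 68]), (126, [34, 31, 30]), (128, [36, 34, 32])]
tcp in board -7.769721008903996 0.6825087478041416
nose board x 52.05480965607569
```

```bash
python3 -m inch '[[[-0.03,0,0.5],0,1],[[0,0,0.5],0,1],[[0,0,0.5],0,1],[[0,0,0.45],0,1],[[0,0,0],0,1],[[0,0,0.02],0,1],[[0,0,0.02],0,1],[[0,0,0.02],0,1],[[0,0,0.02],0,1],[[0,0,0.02],0,1]]'
```

```text
t: 11.8
eef_pos: [584.7, -5.8, 40.1]
tcp_rot: [3.141, -0.0, 0.366]
ft_force: [0.7, 0.0, -3.3]
opening: 0.524
grip_force: 29.9
```

```bash
python3 -m inch '[[[0,0,0.03],0,1],[[0,0,0.03],0,1],[[0,0,0.02],0,1],[[0,0,0],0,1],[[0,0,0],0,-0.2],[[0,0,0],0,-0.4],[[0,0,0],0,-0.4],[[0,0,0],0,-0.4],[[0,0,0],0,-0.4],[[0,0,0],0,-0.4]]'
```

```text
t: 13.05
eef_pos: [584.7, -5.8, 35.2]
tcp_rot: [3.141, 0.0, 0.366]
ft_force: [-0.0, 0.6, -0.5]
opening: 0.698
grip_force: 0.0
```

```bash
python3 -m inch '[[[0,0,0.04],0,-0.4],[[0,0,0],0,1],[[0,0,0],0,1],[[0,0,0],0,1],[[0,0,0],0,1],[[0.05,0,-0.005],0,1],[[0.05,0,-0.005],0,1],[[0.05,0,-0.006],0,1],[[0.05,0,-0.005],0,1],[[0.05,0,-0.005],0,1]]'; python3 - <<'E'
from h import *
import pickle
p=eyes.read_camera('wrist');pickle.dump(p,open('p4.pkl','wb'))
print([(round(x['score'],2),np.round(x['centre'],1).tolist()) for x in eyes.spot_point('chock_nose',p)[:3]])
s=env.state();print(s['ft_force'])
cv2.imwrite('pics/i.png',p['pixels'][:,:,::-1])
E
```

```text
t: 14.3
eef_pos: [598.8, -0.3, 34.4]
tcp_rot: [3.142, 0.0, 0.366]
ft_force: [-3.4, -2.3, 1.4]
opening: 0.524
grip_force: 30.0
[]
[-0.41326116 -0.00427264 -0.32970303]
```

View pics/i.png

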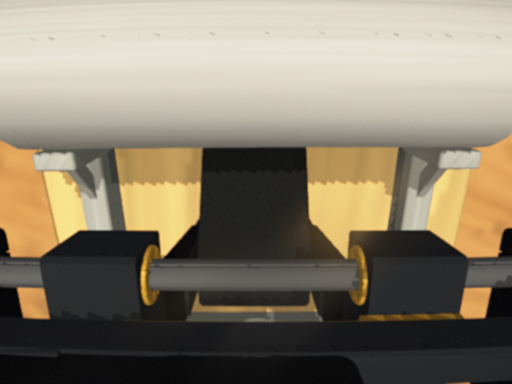

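The chock lies flat between the uprights with its nose under the roller's edge and not touching yet (columns 200–307). Now creeping up.

```bash
python3 -m inch '[[[0.017,0,-0.002],0,1],[[0.017,0,-0.002],0,1],[[0.017,0,-0.002],0,1],[[0.017,0,-0.002],0,1],[[0.017,0,-0.002],0,1],[[0.017,0,-0.001],0,1],[[0.017,0,-0.002],0,1],[[0.017,0,-0.002],0,1],[[0.017,0,-0.002],0,1],[[0.017,0,-0.001],0,1]]'; python3 -m inch '[[[0,0,0],0,1],[[0,0,0],0,1],[[0,0,0],0,1],[[0,0,0],0,1],[[0,0,0],0,1],[[0.01,0,-0.001],0,1],[[0.01,0,-0.001],0,1],[[0,0,0],0,1],[[0,0,0],0,1],[[0,0,0],0,1]]'
```

```text
t: 15.65
eef_pos: [608.3, 3.2, 35.4]
tcp_rot: [3.142, 0.0, 0.366]
ft_force: [-2.4, -1.1, -0.3]
opening: 0.523
grip_force: 30.0
t: 16.9
eef_pos: [609.2, 3.6, 35.6]
tcp_rot: [-3.142, 0.0, 0.366]
ft_force: [-2.4, -1.4, -0.6]
opening: 0.526
grip_force: 30.0
```

```bash
python3 -m inch '[[[0.01,0,-0.001],0,1],[[0,0,0],0,1],[[0,0,0],0,1],[[0,0,0],0,1],[[0,0,0],0,1],[[0,0,0],0,1],[[0,0,0],0,1],[[0,0,0],0,1],[[0,0,0],0,1],[[0,0,0],0,1]]';python3 - <<'E'
from h import *
f=[]
for i in range(3):
    p=eyes.read_camera('wrist');f.append(env.state()['ft_force'])
print(np.array(f)@[.934,.357,0], env.state()['eef_pos'])
import pickle;pickle.dump(p,open('p5.pkl','wb'))
q=pickle.load(open('p4.pkl','rb'))
for P in(q,p):
  for c in(150,360):print(P['pixels'][130:160:1,c].sum(1).tolist())
E
```

```text
t: 18.15
eef_pos: [609.2, 3.7, 35.6]
tcp_rot: [-3.141, 0.001, 0.366]
ft_force: [-5.6, -2.9, 0.8]
opening: 0.527
grip_force: 30.0
[-5.9182798  -5.78448823 -5.88028804] [609.2572549    3.6572251   35.60542035]
[449, 445, 437, 429, 430, 419, 405, 403, 399, 388, 374, 363, 348, 340, 336, 324, 317, 332, 363, 404, 419, 418, 418, 416, 418, 416, 418, 420, 422, 419]
[463, 461, 451, 441, 436, 426, 417, 408, 400, 393, 386, 371, 359, 342, 335, 329, 340, 371, 392, 398, 396, 400, 397, 395, 394, 397, 394, 396, 395, 398]
[554, 549, 544, 543, 541, 533, 535, 529, 529, 529, 523, 520, 516, 508, 508, 506, 502, 497, 495, 491, 488, 481, 479, 471, 463, 459, 449, 439, 436, 427]
[558, 561, 552, 549, 547, 547, 540, 545, 537, 535, 535, 529, 527, 526, 520, 522, 514, 509, 510, 504, 499, 495, 489, 483, 477, 468, 460, 455, 444, 435]
```

```bash
python3 -m inch '[[[-0.005,0,0],0,1],[[0,0,0],0,1],[[0,0,0],0,0],[[0,0,0],0,-0.4],[[0,0,0],0,-0.4],[[0,0,0],0,-0.4],[[0,0,-0.5],0,-0.4],[[0,0,-0.7],0,-0.4],[[0,0,-0.7],0,-0.4],[[-0.4,0,-0.3],0,-0.4]]'; cat > chk.py <<'E'
from h import *
import pickle,sys
# board frame estimate; report roller near/far edge along centre and chock nose side
o=np.array([595.2,-2.5]);yaw=.368;u=np.array([np.cos(yaw),np.sin(yaw)]);n=np.array([-u[1],u[0]])
def rollx(p,yy):
    # find lower silhouette row at board-y yy by matching predicted axis x
    ax0=26.2+.105*90.5+30*np.cos(np.radians(6));th=np.linspace(0,2*np.pi,180);out=[]
    g=p['pixels'].astype(int).sum(2)
    sat=p['pixels'].astype(int).max(2)-p['pixels'].astype(int).min(2)
    for x in np.arange(75,100,.5):
        q=proj(p,[[*(o+(x+30*np.cos(t))*u+yy*n),ax0+.105*(x-87)+30*np.sin(t)] for t in th])
        i=q[:,0].argmax();r,c=q[i]
        if not(8<r<370 and 8<c<505):continue
        # edge strength in saturation across predicted edge
        s=cv2.GaussianBlur(sat.astype(np.float32),(3,3),0)
        v=lambda d:cv2.getRectSubPix(s,(5,1),(float(c),float(r+d))).mean()
        out.append((v(2)-v(-2),x,r))
    return max(out) if out else None
if __name__=='__main__':
    for f in sys.argv[1:]:
        p=pickle.load(open(f,'rb'));print(f,[rollx(p,y) for y in(-50,-40,40,50)])
E
python3 - <<'E'
from h import *
import pickle
p=eyes.read_camera('wrist');pickle.dump(p,open('p6.pkl','wb'));s=env.state();print(s['eef_pos'],s['ft_force'])
cv2.imwrite('pics/j.png',p['pixels'][:,:,::-1])
E
python3 chk.py p3wrist.pkl p4.pkl p5.pkl p6.pkl
```

```text
t: 19.55
eef_pos: [588.5, -4.7, 170.0]
tcp_rot: [3.14, -0.004, 0.366]
ft_force: [-0.8, 0.0, -0.6]
opening: 0.702
grip_force: 0.0
[585.92873324  -5.41872321 171.19680882] [1.01588683 0.11549165 2.72830176]
p3wrist.pkl [(np.float32(79.15951), np.float64(87.5), np.float64(112.03081311426082)), (np.float32(81.551735), np.float64(87.5), np.float64(111.99998574823267)), (np.float32(84.65497), np.float64(87.0), np.float64(112.98583121694314)), (np.float32(80.3556), np.float64(87.0), np.float64(113.09619627977))]
p4.pkl [(np.float32(80.630264), np.float64(87.5), np.float64(146.77060764188113)), (np.float32(75.22722), np.float64(87.5), np.float64(146.68330284836546)), (np.float32(75.83383), np.float64(87.5), np.float64(147.19436435752576)), (np.float32(73.573425), np.float64(87.5), np.float64(147.40689372032062))]
p5.pkl [(np.float32(63.897427), np.float64(87.5), np.float64(174.03398807157524)), (np.float32(63.901825), np.float64(87.5), np.float64(174.03221731927542)), (np.float32(69.98443), np.float64(87.5), np.float64(174.5228972946436)), (np.float32(66.42803), np.float64(87.5), np.float64(174.64517004845274))]
p6.pkl [(np.float32(65.80558), np.float64(87.5), np.float64(115.3751604968153)), (np.float32(65.359726), np.float64(87.0), np.float64(115.98111830401884)), (np.float32(69.2248), np.float64(87.5), np.float64(115.55649824920205)), (np.float32(67.2195), np.float64(87.0), np.float64(116.29032658997025))]
```

View pics/j.png

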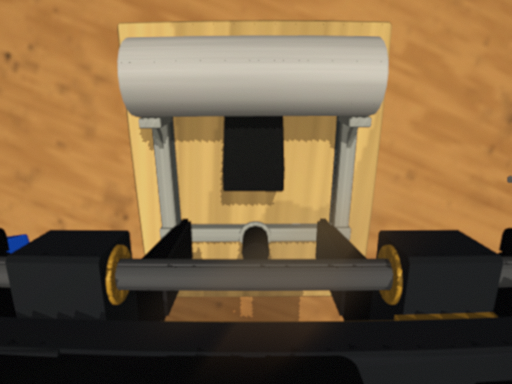

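The chock sits under the low side of the roller at (253,152), centred between the uprights, and the roller hasn't moved (axis still at x of about 87). Now going over the knob.

```bash
python3 - <<'E'
from h import *
import pickle
from chk import o,u
p=pickle.load(open('p6.pkl','rb'))
for r in(189,190,191):print('chock back top x (expect -3.4)',(atz(p,[r,253],70)[:2]-o)@u)
E
python3 -m inch '[[[-0.4,0,0],0,-0.4],[[-0.4,0,0],0,-0.4],[[0,0,0.4],0,-0.4],[[0,0,0.5],0,-0.4],[[0,0,0.5],0,-0.4],[[0,0,0.5],0,-0.4],[[0,0,0.29],0,-0.4],[[0,0,0],0,-0.4],[[0,0,0],0,-0.4],[[0,0,0],0,-0.4]]'
```

```text
chock back top x (expect -3.4) -1.3157094790529391
chock back top x (expect -3.4) -2.1540468653510527
chock back top x (expect -3.4) -2.9935653930167327
t: 20.85
eef_pos: [542.2, -21.8, 36.2]
tcp_rot: [-3.141, 0.001, 0.366]
ft_force: [-3.1, -0.2, 6.2]
opening: 0.7
grip_force: 2.9
```

```bash
python3 -m inch '[[[0,0,-0.07],0,-0.4],[[0,0,0],0,-0.4],[[0,0,0],0,0.3],[[0,0,0],0,1],[[0,0,0],0,1],[[0,0,0],0,1],[[0,0,0],0,1],[[0,0,0],0,1],[[0,0,0],0,1],[[0,0,0],0,1]]'; python3 chk.py p6.pkl >/dev/null; python3 - <<'E'
from h import *
s=env.state();print(s['eef_pos'],s['ft_force'],s['opening']*95)
E
```

```text
t: 22.1
eef_pos: [543.1, -23.5, 40.4]
tcp_rot: [3.14, -0.001, 0.366]
ft_force: [1.3, -13.0, -3.3]
opening: 0.244
grip_force: 30.0
[543.05167243 -23.48257442  40.4305296 ] [  1.27997951 -12.96871713  -3.30423146] 23.141576775374
```

```bash
python3 -m inch '[[[0,0.03,0],0,1],[[-0.05,0,0.005],0,1],[[-0.1,0,0.01],0,1],[[-0.1,0,0.011],0,1],[[-0.1,0,0.01],0,1],[[-0.1,0,0.011],0,1],[[-0.1,0,0.01],0,1],[[-0.1,0,0.011],0,1],[[-0.1,0,0.01],0,1],[[-0.1,0,0.011],0,1]]'; python3 -m inch '[[[-0.05,0,0.005],0,1],[[-0.05,0,0.005],0,1],[[-0.03,0,0.004],0,1],[[-0.02,0,0.002],0,1],[[-0.01,0,0.001],0,1],[[0,0,0],0,1],[[0,0,0],0,1],[[0,0,0],0,1],[[0,0,0],0,1],[[0,0,0],0,1]]'
```

```text
t: 23.35
eef_pos: [495.2, -42.2, 35.1]
tcp_rot: [3.141, -0.0, 0.366]
ft_force: [5.2, -0.0, -5.2]
opening: 0.247
grip_force: 30.0
t: 24.6
eef_pos: [487.4, -45.3, 34.2]
tcp_rot: [3.141, -0.002, 0.365]
ft_force: [9.5, 3.5, -7.1]
opening: 0.246
grip_force: 30.0
```

```bash
python3 -m inch '[[[-0.02,0,0.002],0,1],[[-0.01,0,0],0,1],[[0,0,0],0,1],[[0,0,0],0,1],[[0,0,0],0,1],[[0,0,0],0,1],[[0,0,0],0,1],[[0,0,0],0,1],[[0,0,0],0,1],[[0,0,0],0,1]]'
```

```text
t: 25.85
eef_pos: [487.4, -45.4, 34.2]
tcp_rot: [3.139, -0.005, 0.365]
ft_force: [18.5, 13.9, -11.3]
opening: 0.252
grip_force: 30.0
```

At the end stop: the force rises with no further motion. Relieve, release and lift clear.

```bash
python3 -m inch '[[[0.02,0,-0.002],0,1],[[0,0,0],0,0.2],[[0,0,0],0,-0.4],[[0,0,0],0,-0.4],[[0,0,0],0,-0.4],[[0,0,0],0,-0.4],[[0,0,-0.5],0,-0.4],[[0,0,-0.9],0,-0.4],[[0,0,-0.9],0,-0.4],[[0,0,-0.5],0,-0.4]]'; python3 -m inch '[[[0.5,0,0],0,-0.4],[[0.5,0,0],0,-0.4],[[0,0,0],0,-0.4],[[0,0,0],0,-0.4],[[0,0,0],0,-0.4],[[0,0,0],0,-0.4],[[0,0,0],0,-0.4],[[0,0,0],0,-0.4],[[0,0,0],0,-0.4],[[0,0,0],0,-0.4]]'; python3 - <<'E'
from h import *
import pickle
p=eyes.read_camera('wrist');pickle.dump(p,open('p7.pkl','wb'))
cv2.imwrite('pics/k.png',p['pixels'][:,:,::-1])
E
python3 chk.py p7.pkl
```

```text
t: 27.1
eef_pos: [486.2, -45.6, 204.7]
tcp_rot: [3.14, -0.002, 0.366]
ft_force: [-0.5, 0.1, -0.9]
opening: 0.7
grip_force: 0.0
t: 28.35
eef_pos: [541.9, -24.1, 202.1]
tcp_rot: [3.141, 0.0, 0.366]
ft_force: [-0.7, -0.2, -0.0]
opening: 0.702
grip_force: 0.0
p7.pkl [(np.float32(64.66905), np.float64(87.5), np.float64(54.88796660417165)), (np.float32(67.29736), np.float64(87.5), np.float64(54.82978056878545)), (np.float32(70.81314), np.float64(87.5), np.float64(55.138213919250205)), (np.float32(66.282425), np.float64(87.5), np.float64(55.27312574932219))]
```

View pics/k.png

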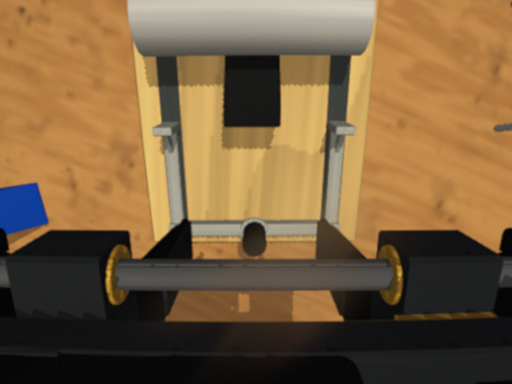

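The stop is fully back with its uprights at (167,129) and (342,129). The chock at (252,90) alone holds the roller, whose axis is still at board x of about 87.5, and the gripper is clear.

```bash
python3 -c "
from cell import env
print(env.job_done())"
```

```text
the job is handed in; nothing more can be done
None
```

Job handed in at about 28 s: the chock is snug under the roller and holding it where it was, the stop is drawn back to its end, and nothing else on the counter was touched.

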